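Feel along the press's corner safety edge

ROBOT

A 6-joint arm with a two-finger parallel gripper is mounted at the origin on a cart in front of the work surface, level with it; the furniture and walls round the work are solid. World frame = base frame: x ahead of the robot, y to its left, z up, the work surface at z = 0. Lengths are in m, angles in rad, forces in N, time in s.
With the tool pointing down it reaches from about 0.3 to 0.825 m from the base axis. Payload 5.4 kg.
Tool frame: the origin (TCP) lies midway between the tips of the shut fingers; the grasp point (between the pads) lies 19 mm behind it; z points along the fingers, y is the direction in which the jaws open and shut (so a half turn about z gives the same grasp; the last joint's range is limited). The gripper opens to 92 mm and grips with 3 to 60 N. Pads are 20 mm wide; open, the fingers measure 128 mm over their backs; the gripper's body (75 mm by 189 mm) begins 69 mm behind the grasp point.
Start: joints at [0.945, 0.158, 1.597, -0, 1.386, -0.21], TCP at [0.232, 0.526, 0.215] pointing down, gripper open.
Joint ranges: [-2.91, 2.91], [-0.94, 2.29], [0.18, 2.7], [-1.29, 4.43], [0.17, 2.64], [-3, 3]. Speed limits (rad/s): [2.57, 2.57, 3.14, 3.14, 3.14, 3.14].

INTERFACE

Orientations are given as a 3x3 rotation matrix whose columns are the frame's x, y, z axes.
In Python, from cell import readout, optics, sign_off gives the robot as it stands.
- The arm moves only by the tool step_arm, never from a script. Its argument "steps" is a list that holds one entry, the list of rows, each a list of 7 numbers: the closure, from -1 (fully open) to 1 (shut), so that 0 is half open, then the shift along the tool's x, y, z each as a share of 150 mm, from -1 to 1, then the turn, a rotation vector about the tool's x, y, z each as a share of 90 degrees, from -1 to 1. A call has 1 to 12 rows; each row is the pose to reach, as a shift and turn from the pose measured when the call began, along the tool's axes at that moment; what a row does not reach only later rows make up. A row lasts 1/8 s, in which the tool goes at most 62.5 mm and 10.7 degrees, less where a joint would pass 70% of its speed; a pose out of reach is approached as far as the arm can. A call with a number of a shift or a turn outside -1 to 1 is refused whole. A call with a gripper value outside its range is refused whole. The fingers move at their own pace and stop on an object; "force" is the grip in N (left out, the last holds). Time passes only in rows, so rows that repeat a pose let the fingers close. It gives the time, the measured TCP pose, the force and the opening at its end, in the units of the state.
- readout.observe(): the state, without advancing time (a new reading comes with each control period).
- optics.get_image(name): name is "scene" or "top" or "wrist"; returns the picture (384x512x3 uint8, blue, green, red); there is no depth.
- optics.camera_info(name): a dict with "K" (3x3 intrinsics, pixels), "dist_coeffs" ([k1, k2, p1, p2, k3] as OpenCV has them; the pictures are not rectified), "rvec" (rotation vector, rad) and "tvec" (3), from world to camera coordinates, as OpenCV has them. Camera axes: x right, y down, z forward; pixel columns grow to the right and rows downward; lengths in m; the calibration is good to about 2 mm. A picture is of the moment at which its call begins: read the wrist's pose just before it. camera_info takes no time and is no camera call; for the wrist camera it gives the pose at the moment of the call.
- sign_off(): hands the job in, once; it reports no verdict.
The state is a dict: "time": time; "q": joint angles; "dq": joint speeds; "tau": joint torques, N m; "ee_pos": TCP position; "tool_rot": TCP orientation; "ft_force": force on the tool from outside, world axes, zero at the start; "moment": the same for the moment, N m; "width": opening from 0.0 (shut) to 1.0 (fully open).
Only numpy, scipy, OpenCV 4.12 (cv2) and the standard library are available. Lean on these libraries where they do the work, as an engineer would, in place of code of your own. Each camera call takes 0.05 s, during which the arm holds its last target. There are 200 camera calls.

TASK

Test the press's L-shaped safety edge: with closed fingers, set the fingertips on its springy black bar at the end beside the round fitting so that the bar dips, run them along it in one unbroken stroke round the corner to the end beside the square box, then lift clear so that it springs up again. Press lightly: keep the bar dipped all the way, but never push it down to its stop. Only touch, do not pinch anything, and leave the things standing and lying around undisturbed.

Things in the scene. Friction and masses are not known exactly. Their poses are not given: they have to be found in the camera images.
- safety_edge: L-shaped aluminium rail fixed to the table, black rubber bar along its top. Origin at table height under the corner, where the arms' centre lines meet; the arms run 200 mm along its +x and +y (a right angle), z up. Channel 36 mm wide, 40 mm high, foot 54 mm wide. Bar 24 mm wide, flat top 58 mm above the table at rest, on each arm's centre line up to 150 mm from the corner.
- bar_corner (a point): the middle of the bar's top face at the corner, at rest height (58 mm above the table); it does not move with the bar
- trip_bar (a joint): how far the black bar is pressed down, m: 0 at rest (up), 0.014 at its stop. The whole bar goes down level in one piece wherever it is pressed and springs back by itself; about 1.3 N starts it, 2.8 N at 5 mm, 5.5 N at the stop.
- round_end: round dark steel fitting (a cable gland), 34 mm across and 30 mm high, fixed on the rail's foot beyond one end of the bar, its centre on that arm's centre line 176 mm from the corner. Origin: centre of its underside, 8 mm above the table. It may be on either arm.
- square_end: square steel connection box, 36 x 36 mm and 30 mm high, fixed on the rail's foot beyond the other end of the bar, its centre on that arm's centre line 176 mm from the corner. Origin: centre of its underside, 8 mm above the table. It is on the arm that has not the round fitting.
- pigment_jar: small ochre jar, 39 mm across, 46 mm high, standing loose inside the L; origin: centre of its underside
- talc_tin: slim white shaker tin, 33 mm across, 71 mm high, standing loose behind the outside of the corner; origin: centre of its underside
- marker: black marker pen 12 x 108 x 12 mm lying loose outside one arm; origin: centre of its underside, length along its y
- scraper: ink knife with black handle, 37 x 117 x 14 mm, lying loose outside the other arm; origin: centre of its underside, length along its y
Things that resemble listed ones, but are neither listed nor needed, are in the scene too. Of the things like the scraper, leave any that is green; of the rest the smaller one is meant.

How it is judged:
By the outcome, as a careful person would: the job done as asked, in the order asked, and still so for the second after the job is handed in, with the robot touching nothing.
It also fails if it takes over 42 s, if anything falls off the work surface, if the arm or the gripper's body presses on something with over 40 N, if the wrist force passes 120 N, or if a joint passes its speed limit or range.

## Working session

There is one attempt and no reset: what is moved stays moved. The work goes in short steps, Python scripts to look and compute and a tool call to move; the robot and the scene stay as the last step left them, time stands still between calls to the robot, and variables do not carry over. Pictures are saved under pics/ and viewed, about 8 in all and at most 12, crops included, and the job is handed in when it is done.

Besides the shell and the picture viewer there is one more tool, called after "Call:" by a JSON object that holds its "fn" and its "kwargs". step_arm: Moves the arm, as the interface text tells. Its arguments: {"type":"object","properties":{"steps":{"type":"array"},"force":{"type":"number"}},"required":["steps"]}

```bash
mkdir -p pics; ls; python3 - <<'E'
from cell import readout, optics
import cv2,numpy as np
s=readout.observe(); print(s['time'],s['ee_pos'],s['tool_rot'],s['ft_force'],s['width'])
for n in("top","scene"):
    im=optics.get_image(n); cv2.imwrite(f"pics/{n}0.png",im)
    i=optics.camera_info(n); R=cv2.Rodrigues(np.array(i['rvec']))[0]; print(n,i['K'],i['dist_coeffs'],-R.T@np.array(i['tvec']).ravel(),R)
E
```

```text
pics
0.0 [0.2319042  0.52548755 0.21361941] [[-9.14779533e-01  4.03951961e-01 -1.10450630e-03]
 [ 4.03953271e-01  9.14778379e-01 -1.50723179e-03]
 [ 4.01529244e-04 -1.82495372e-03 -9.99998254e-01]] [-0.35080256  0.2335726   0.12793119] 0.9995076534457819
top [[468.44933782   0.         254.9452657 ]
 [  0.         468.44933782 191.53411693]
 [  0.           0.           1.        ]] [-0.03076895  0.          0.          0.          0.        ] [0.47162038 0.2771897  0.98653987] [[ 0.00387825 -0.99998924 -0.00254654]
 [-0.99609461 -0.0036385  -0.08821731]
 [ 0.0882071   0.00287872 -0.996098  ]]
scene [[418.30575153   0.         252.50749242]
 [  0.         418.30575153 194.66600005]
 [  0.           0.           1.        ]] [-0.13660364  0.          0.          0.          0.        ] [ 0.17780924 -0.1250556   0.69440026] [[ 0.72031293 -0.69364482 -0.00247897]
 [-0.50956054 -0.52671973 -0.68037811]
 [ 0.47063503  0.49134833 -0.73285707]]
```

View pics/top0.png

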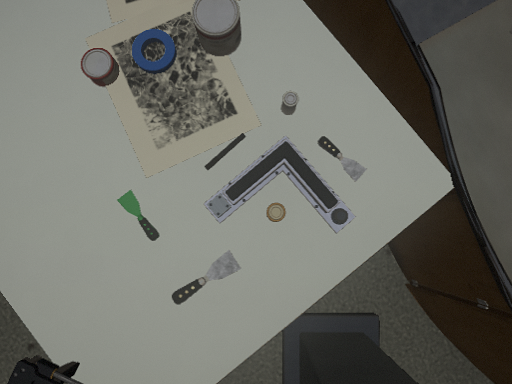

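View pics/scene0.png

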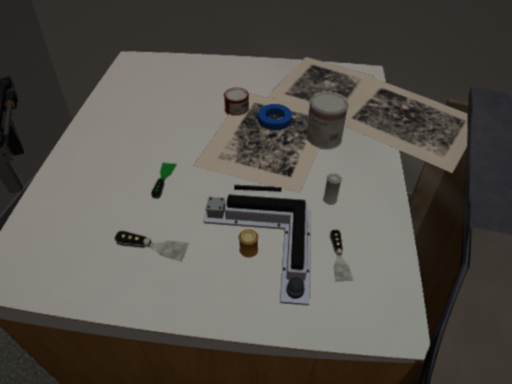

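Top view: corner of the bar is at about (287,145), the round fitting at (340,216) and the square box at (218,205). The jar is at (276,212), tin (290,99), marker (225,152) and the meant scraper, the small one, at (342,158). Next I measure the bar.

```bash
cat > h.py <<'E'
import cv2,numpy as np
from cell import readout, optics
def ray(i,px):
    u=cv2.undistortPoints(np.array(px,float).reshape(-1,1,2),np.array(i['K']),np.array(i['dist_coeffs'])).reshape(-1,2)
    R=cv2.Rodrigues(np.array(i['rvec']))[0]; c=-R.T@np.array(i['tvec']).ravel()
    return c,np.c_[u,np.ones(len(u))]@R
def plane(i,px,z):
    c,d=ray(i,px); return c+d*((z-c[2])/d[:,2])[:,None]
def tri(i1,p1,i2,p2):
    c1,d1=ray(i1,[p1]);c2,d2=ray(i2,[p2]);d1,d2=d1[0],d2[0]
    s=np.linalg.lstsq(np.c_[d1,-d2],c2-c1,rcond=None)[0]
    a,b=c1+s[0]*d1,c2+s[1]*d2; return (a+b)/2,np.linalg.norm(a-b)
def project(i,P): return cv2.projectPoints(np.array(P,float).reshape(-1,1,3),np.array(i['rvec']),np.array(i['tvec']),np.array(i['K']),np.array(i['dist_coeffs']))[0].reshape(-1,2)
E
python3 - <<'E'
from h import *
out=[]
for n,(x0,x1,y0,y1) in dict(top=(200,355,130,235),scene=(200,315,190,302)).items():
    im=cv2.imread(f"pics/{n}0.png"); g=im.max(2)
    m=np.zeros_like(g); m[y0:y1,x0:x1]=(g[y0:y1,x0:x1]<75)*255
    for c in cv2.findContours(m,cv2.RETR_EXTERNAL,cv2.CHAIN_APPROX_NONE)[0]:
        if cv2.contourArea(c)<60: continue
        mm=cv2.moments(c)
        print(n,cv2.contourArea(c),[round(mm['m10']/mm['m00'],1),round(mm['m01']/mm['m00'],1)],cv2.approxPolyDP(c,3,True).reshape(-1,2).tolist())
    out.append(cv2.resize(im[y0:y1,x0:x1],None,fx=3.4 if n=="top" else 2.4,fy=3.4 if n=="top" else 2.4,interpolation=2))
w=max(o.shape[1] for o in out)
o=np.vstack([cv2.copyMakeBorder(o,0,0,0,w-o.shape[1],cv2.BORDER_CONSTANT) for o in out]); cv2.imwrite("pics/crop1.png",o[:600]); print(o.shape)
E
```

```text
top 177.0 [339.2, 215.8] [[343, 209], [333, 211], [334, 222], [345, 221], [347, 214]]
top 1693.0 [283.0, 174.6] [[226, 191], [233, 200], [284, 157], [328, 208], [337, 201], [286, 142]]
top 181.0 [328.1, 146.0] [[321, 137], [319, 144], [336, 156], [339, 151]]
top 214.0 [224.3, 151.4] [[244, 135], [230, 143], [206, 168]]
scene 380.0 [295.2, 284.4] [[287, 271], [287, 293], [299, 297], [305, 273]]
scene 175.0 [248.1, 248.9] [[240, 241], [242, 254], [256, 252], [256, 241], [249, 245]]
scene 586.0 [248.7, 216.0] [[206, 209], [209, 217], [222, 217], [224, 211], [226, 218], [236, 220], [227, 224], [248, 219], [277, 222], [277, 227], [266, 227], [283, 228], [279, 227], [280, 222], [289, 223], [288, 215], [226, 211], [224, 204], [222, 210]]
scene 1617.5 [279.0, 218.8] [[229, 195], [228, 207], [293, 213], [291, 268], [302, 269], [304, 200]]
(626, 527, 3)
```

View pics/crop1.png

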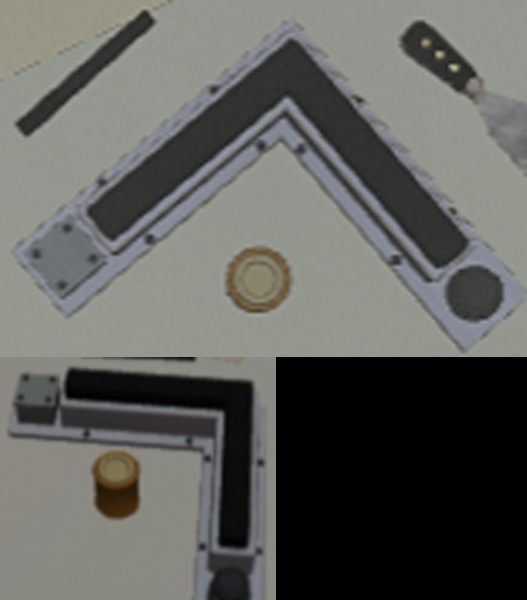

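```bash
python3 - <<'E'
from h import *
T=optics.camera_info("top");S=optics.camera_info("scene")
for a,b in(((286,142),(304,200)),((226,191),(229,195))): print("tri",*tri(T,a,S,b))
P=plane(T,[(226.,191),(233,200),(284,157),(328,208),(337,201),(286,142)],.058)
C=(P[2]+P[5])/2;Q=(P[0]+P[1])/2;Rr=(P[3]+P[4])/2
print("C",C,"sq",Q,"rd",Rr)
a=Rr-C;b=Q-C;la,lb=np.linalg.norm(a),np.linalg.norm(b);a/=la;b/=lb
print(la,lb,np.degrees(np.arccos(a@b)),"dirs",a,b, "widths",np.linalg.norm(P[0]-P[1]),np.linalg.norm(P[3]-P[4]))
g=plane(T,[(339.2,215.8)],.038);print("round",g,np.linalg.norm(g-C+[0,0,.02]), "jar",plane(T,[(276,212)],.046),"tin",plane(T,[(290,99)],.07))
# scene check: project
print(project(S,[C,Q,Rr]))
print(np.hypot(*Rr[:2]),np.hypot(*C[:2]))
s=readout.observe();R=s['tool_rot']
st=Rr-a*.010
print("start",st, "shift tool/150", (R.T@(st+[0,0,.03]-s['ee_pos']))/.15)
E
```

```text
tri [0.65402066 0.21804899 0.05606822] 0.0009247294100025744
tri [0.55456364 0.33831236 0.05261411] 0.0015494640314368104
C [0.63875112 0.21989971 0.058     ] sq [0.54574957 0.33045665 0.058     ] rd [0.52856252 0.12574741 0.058     ]
0.14493509624164264 0.14447188943795752 90.44186188215244 dirs [-0.76026167 -0.64961696  0.        ] [-0.6437346   0.76524882  0.        ] widths 0.02277896881093953 0.02282703197667113
round [[0.50691494 0.1091455  0.038     ]] 0.17218383821008973 jar [[0.51380849 0.23747261 0.046     ]] tin [[0.73897787 0.21039455 0.07      ]]
[[298.69331918 202.70622273]
 [228.60619011 197.36715969]
 [296.76597293 262.02841351]]
0.5433145988178942 0.6755433946112102
start [0.53616514 0.13224358 0.058     ] shift tool/150 [-2.91481333 -1.57802524  0.83969813]
```

The bar agrees with its given sizes: arms 145 and 144 mm against 150, at 90.4°, width 22.8 mm, height 53–56 mm by two views. I'm closing the fingers and moving over the start at height.

Call:
{"fn": "step_arm", "kwargs": {"steps": [[[1, -0.4, -0.22, 0, 0, 0, 0], [1, -0.8, -0.43, 0, 0, 0, 0], [1, -0.97, -0.53, 0, 0, 0, 0], [1, -0.97, -0.53, 0, 0, 0, 0]]], "force": 10}}

```text
time: 0.6
ee_pos: [0.3341, 0.3922, 0.2134]
tool_rot: [[-0.913, 0.408, -0.001], [0.408, 0.913, -0.002], [0.0, -0.002, -1.0]]
ft_force: [0.1, 0.4, -0.4]
width: 0.588
```

Call:
{"fn": "step_arm", "kwargs": {"steps": [[[1, -0.4, -0.22, 0, 0, 0, 0], [1, -0.8, -0.43, 0, 0, 0, 0], [1, -0.97, -0.53, 0, 0, 0, 0], [1, -0.97, -0.53, 0, 0, 0, 0]]]}}

```text
time: 1.1
ee_pos: [0.4354, 0.2592, 0.2133]
tool_rot: [[-0.912, 0.411, -0.002], [0.411, 0.912, -0.002], [0.001, -0.003, -1.0]]
ft_force: [-0.3, 0.1, 0.5]
width: 0.152
```

Call:
{"fn": "step_arm", "kwargs": {"steps": [[[1, -0.4, -0.22, 0, 0, 0, 0], [1, -0.8, -0.43, 0.1, 0, 0, 0], [1, -0.97, -0.53, 0.4, 0, 0, 0], [1, -0.97, -0.53, 0.6, 0, 0, 0], [1, -0.97, -0.53, 0.6, 0, 0, 0]]]}}

```text
time: 1.72
ee_pos: [0.5325, 0.1283, 0.1204]
tool_rot: [[-0.912, 0.41, -0.009], [0.41, 0.912, -0.001], [0.007, -0.005, -1.0]]
ft_force: [-0.1, -0.2, 0.4]
width: 0.011
```

```bash
python3 - <<'E'
from h import *
s=readout.observe(); print(s['time'],s['ee_pos'],s['tool_rot'],s['ft_force'],s['width'])
for k in range(2):
    im=optics.get_image("wrist" if k==0 else "top"); cv2.imwrite(f"pics/a{k}.png",im)
s=readout.observe();print(s['ft_force'])
i=optics.camera_info("wrist")
C=np.array([.6388,.2199,.058]);a=np.array([-.7603,-.6496,0]);b=np.array([-.6437,.7652,0])
print(project(i,[C,C+.15*a,C+.15*b,C+.012*(a+b),s['ee_pos']]))
E
```

```text
1.725 [0.53250988 0.12825786 0.12037832] [[-0.91218711  0.40967854 -0.00884124]
 [ 0.40970619  0.91221631 -0.00149935]
 [ 0.00745087 -0.00499    -0.99995979]] [-0.06457081 -0.15883243  0.42671011] 0.010537597198735366
[0.32553511 0.24394595 0.51925582]
[[405.57882807 269.10665395]
 [243.58414399 195.89487391]
 [515.82284886 103.58089853]
 [401.45047473 251.93559472]
 [255.69511151 239.79285236]]
```

View pics/a0.png

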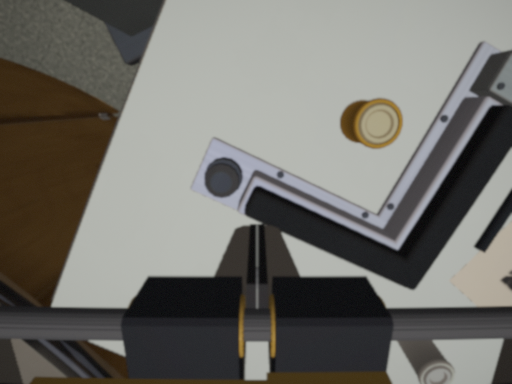

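Wrist view: the bar's end is at about (250,200) and its corner at about (406,268), where I predicted (406,269). The fingertips (256,225) sit over the start. Now I go down to just above the bar.

Call:
{"fn": "step_arm", "kwargs": {"steps": [[[1, 0, 0, 0.15, 0, 0, 0], [1, 0, 0, 0.27, 0, 0, 0], [1, 0, 0, 0.34, 0, 0, 0], [1, 0, 0, 0.34, 0, 0, 0], [1, 0, 0, 0.34, 0, 0, 0]]]}}

```text
time: 2.45
ee_pos: [0.5358, 0.1284, 0.074]
tool_rot: [[-0.913, 0.409, -0.0], [0.409, 0.913, -0.002], [-0.001, -0.001, -1.0]]
ft_force: [0.4, 0.1, 0.8]
width: 0.006
```

```bash
cat > f.py <<'E'
from h import *
import sys
n=int(sys.argv[1]) if len(sys.argv)>1 else 6
F=[]
for k in range(n):
    F.append(readout.observe()['ft_force']); im=optics.get_image("scene")
s=readout.observe();print(s['time'],s['ee_pos'].round(4),"F",np.mean(F,0).round(2),np.std(F,0).round(2));print(s['tool_rot'].round(4))
cv2.imwrite("pics/s.png",im)
C=np.array([.6388,.2199,s['ee_pos'][2]]);a=np.array([-.7603,-.6496,0]);b=np.array([-.6437,.7652,0])
d=s['ee_pos']-C; print("along a,b mm",1e3*d@a,1e3*d@b)
for t in (C+.141*a,C,C+.141*b): print("to",(s['tool_rot'].T@(t-s['ee_pos'])/.15).round(3))
E
python3 f.py 6
```

```text
2.75 [0.5355 0.1283 0.0736] F [ 0.1  -0.07 -0.04] [0.48 0.43 0.42]
[[-9.125e-01  4.090e-01 -7.000e-04]
 [ 4.090e-01  9.125e-01 -1.600e-03]
 [-1.000e-04 -1.700e-03 -1.000e+00]]
along a,b mm 138.05680180729064 -3.543827314721141
to [ 0.023 -0.011  0.   ]
to [-0.379  0.839 -0.001]
to [ 0.467  1.248 -0.002]
```

Call:
{"fn": "step_arm", "kwargs": {"steps": [[[1, 0.023, -0.011, 0.05, 0, 0, 0], [1, 0.023, -0.011, 0.09, 0, 0, 0], [1, 0.023, -0.011, 0.11, 0, 0, 0], [1, 0.023, -0.011, 0.125, 0, 0, 0], [1, 0.023, -0.011, 0.14, 0, 0, 0], [1, 0.023, -0.011, 0.14, 0, 0, 0]]]}}

```text
time: 3.5
ee_pos: [0.5316, 0.1282, 0.0526]
tool_rot: [[-0.913, 0.409, -0.001], [0.409, 0.913, -0.002], [0.0, -0.002, -1.0]]
ft_force: [-3.0, -0.7, 2.0]
width: 0.004
```

```bash
python3 f.py 10
```

```text
4.0 [0.5317 0.1282 0.0527] F [-2.22 -0.24  2.62] [0.65 0.58 0.77]
[[-9.126e-01  4.090e-01 -5.000e-04]
 [ 4.090e-01  9.125e-01 -1.600e-03]
 [-2.000e-04 -1.600e-03 -1.000e+00]]
along a,b mm 140.99548243140907 -1.2077261547197142
to [ 0.001  0.    -0.   ]
to [-0.402  0.85  -0.001]
to [ 0.445  1.259 -0.002]
```

Contact with 2.6 N, so the bar has dipped about 4.5 mm. I start the stroke and go about 1 mm deeper.

Call:
{"fn": "step_arm", "kwargs": {"steps": [[[1, 0, 0, 0.008, 0, 0, 0], [1, -0.015, 0.031, 0.008, 0, 0, 0], [1, -0.035, 0.074, 0.008, 0, 0, 0], [1, -0.055, 0.116, 0.008, 0, 0, 0], [1, -0.075, 0.159, 0.008, 0, 0, 0], [1, -0.095, 0.201, 0.008, 0, 0, 0], [1, -0.115, 0.243, 0.008, 0, 0, 0], [1, -0.135, 0.285, 0.008, 0, 0, 0], [1, -0.155, 0.328, 0.008, 0, 0, 0], [1, -0.175, 0.37, 0.008, 0, 0, 0]]]}}

```text
time: 5.25
ee_pos: [0.5787, 0.1684, 0.0514]
tool_rot: [[-0.913, 0.409, -0.0], [0.409, 0.913, -0.002], [-0.0, -0.002, -1.0]]
ft_force: [-1.3, -0.8, 2.9]
width: 0.007
```

```bash
python3 f.py 6
```

```text
5.55 [0.5791 0.1686 0.0518] F [0.21 1.56 2.65] [0.8  1.27 0.19]
[[-9.125e-01  4.091e-01  1.400e-03]
 [ 4.091e-01  9.125e-01 -7.000e-04]
 [-1.600e-03 -0.000e+00 -1.000e+00]]
along a,b mm 78.75078569747996 -0.8341788914588723
to [ 0.179 -0.374 -0.   ]
to [-0.223  0.475  0.   ]
to [ 0.623  0.884 -0.001]
```

Call:
{"fn": "step_arm", "kwargs": {"steps": [[[1, -0.015, 0.032, 0.004, 0, 0, 0], [1, -0.037, 0.079, 0.005, 0, 0, 0], [1, -0.06, 0.127, 0.005, 0, 0, 0], [1, -0.082, 0.175, 0.005, 0, 0, 0], [1, -0.104, 0.222, 0.005, 0, 0, 0], [1, -0.127, 0.27, 0.005, 0, 0, 0], [1, -0.149, 0.317, 0.005, 0, 0, 0], [1, -0.171, 0.365, 0.005, 0, 0, 0], [1, -0.194, 0.412, 0.005, 0, 0, 0], [1, -0.212, 0.452, 0.005, 0, 0, 0], [1, -0.223, 0.475, 0.005, 0, 0, 0]]]}}

```text
time: 6.92
ee_pos: [0.639, 0.2202, 0.0511]
tool_rot: [[-0.913, 0.409, 0.001], [0.409, 0.913, -0.001], [-0.002, -0.0, -1.0]]
ft_force: [-1.3, -1.1, 3.2]
width: 0.002
```

```bash
python3 f.py 6; cp pics/s.png pics/corner.png
```

```text
7.225 [0.6393 0.2203 0.0516] F [0.08 0.4  3.04] [0.82 0.89 0.34]
[[-9.124e-01  4.092e-01  3.000e-03]
 [ 4.092e-01  9.124e-01  3.000e-04]
 [-2.600e-03  1.600e-03 -1.000e+00]]
along a,b mm -0.6388482144884964 0.03209538556480493
to [ 0.404 -0.854 -0.002]
to [ 0.002 -0.004 -0.   ]
to [ 0.848  0.405 -0.002]
```

View pics/corner.png

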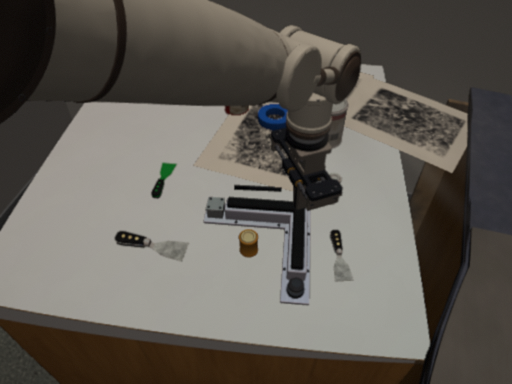

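The scene view shows the fingers on the corner at about (300,205) and all other things unmoved. The force is 3.0 N, so I carry on along the second arm.

Call:
{"fn": "step_arm", "kwargs": {"steps": [[[1, 0.025, 0.012, 0.002, 0, 0, 0], [1, 0.07, 0.033, 0.002, 0, 0, 0], [1, 0.12, 0.057, 0.002, 0, 0, 0], [1, 0.17, 0.081, 0.002, 0, 0, 0], [1, 0.22, 0.105, 0.002, 0, 0, 0], [1, 0.27, 0.129, 0.002, 0, 0, 0], [1, 0.32, 0.153, 0.002, 0, 0, 0], [1, 0.37, 0.177, 0.002, 0, 0, 0], [1, 0.42, 0.2, 0.001, 0, 0, 0]]]}}

```text
time: 8.35
ee_pos: [0.5936, 0.2739, 0.0512]
tool_rot: [[-0.912, 0.409, 0.003], [0.409, 0.912, 0.0], [-0.002, 0.001, -1.0]]
ft_force: [2.0, -1.4, 3.2]
width: 0.007
```

```bash
python3 f.py 6
```

```text
8.65 [0.5934 0.2741 0.051 ] F [-0.11  0.6   3.42] [1.17 1.3  0.47]
[[-9.124e-01  4.092e-01  1.500e-03]
 [ 4.092e-01  9.124e-01  1.200e-03]
 [-9.000e-04  1.700e-03 -1.000e+00]]
along a,b mm -0.6349074672307552 70.69446295286559
to [-0.022 -1.055 -0.002]
to [-0.424 -0.205  0.   ]
to [ 0.422  0.203 -0.   ]
```

Call:
{"fn": "step_arm", "kwargs": {"steps": [[[1, 0.025, 0.012, 0, 0, 0, 0], [1, 0.07, 0.034, 0, 0, 0, 0], [1, 0.12, 0.058, 0, 0, 0, 0], [1, 0.17, 0.082, 0, 0, 0, 0], [1, 0.22, 0.106, 0, 0, 0, 0], [1, 0.27, 0.13, 0, 0, 0, 0], [1, 0.32, 0.154, 0, 0, 0, 0], [1, 0.37, 0.178, 0, 0, 0, 0], [1, 0.41, 0.197, 0, 0, 0, 0], [1, 0.427, 0.205, 0, 0, 0, 0], [1, 0.427, 0.205, 0, 0, 0, 0]]]}}

```text
time: 10.02
ee_pos: [0.5471, 0.3288, 0.0509]
tool_rot: [[-0.912, 0.409, 0.001], [0.409, 0.912, 0.002], [0.0, 0.002, -1.0]]
ft_force: [0.2, 0.7, 4.1]
width: 0.002
```

```bash
python3 f.py 6; python3 - <<'E'
from h import *
im=optics.get_image("wrist");cv2.imwrite("pics/end.png",im)
E
```

```text
10.325 [0.5471 0.3287 0.0508] F [-0.61  1.52  4.08] [0.57 0.77 0.45]
[[-9.124e-01  4.094e-01  7.000e-04]
 [ 4.094e-01  9.124e-01  2.000e-03]
 [ 2.000e-04  2.100e-03 -1.000e+00]]
along a,b mm -0.9687598910479223 142.32162248139434
to [-0.453 -1.261 -0.003]
to [-0.855 -0.412 -0.001]
to [-0.008 -0.003 -0.   ]
```

View pics/end.png

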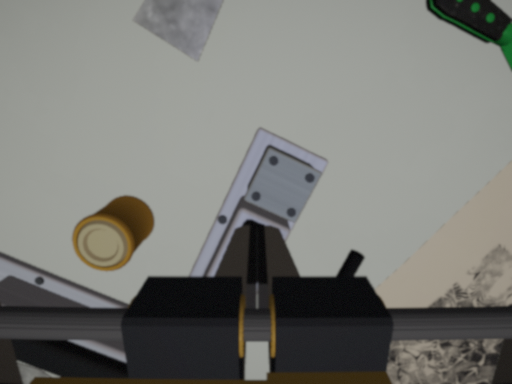

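The tips are at the very end of the bar, next to the box at about (255,225). The force is 4.1 N, below the 5.5 N of the stop. I lift straight up.

Call:
{"fn": "step_arm", "kwargs": {"steps": [[[1, 0, 0, -0.05, 0, 0, 0], [1, 0, 0, -0.15, 0, 0, 0], [1, 0, 0, -0.4, 0, 0, 0], [1, 0, 0, -0.7, 0, 0, 0], [1, 0, 0, -0.9, 0, 0, 0], [1, 0, 0, -0.9, 0, 0, 0], [1, 0, 0, -0.9, 0, 0, 0]]]}}

```text
time: 11.25
ee_pos: [0.5463, 0.3279, 0.1845]
tool_rot: [[-0.912, 0.409, -0.001], [0.409, 0.912, 0.001], [0.002, 0.0, -1.0]]
ft_force: [0.1, 0.4, -0.2]
width: 0.005
```

```bash
python3 f.py 6; python3 - <<'E'
from h import *
a=cv2.imread("pics/scene0.png");b=cv2.imread("pics/s.png");cv2.imwrite("pics/cmp.png",np.hstack([x[150:310,100:400] for x in(a,b)]).repeat(1,0))
t=optics.get_image("top");t0=cv2.imread("pics/top0.png");d=cv2.absdiff(t,t0).max(2)
for n,(x,y) in dict(jar=(276,212),tin=(290,99),marker=(225,152),scraper=(342,158),big=(205,280),green=(140,215),barR=(332,204)).items(): print(n,d[y-14:y+15,x-14:x+15].mean().round(1))
E
```

```text
11.55 [0.5465 0.3282 0.1847] F [ 0.52  0.29 -0.12] [0.44 0.43 0.82]
[[-9.124e-01  4.094e-01 -1.000e-03]
 [ 4.094e-01  9.124e-01  1.100e-03]
 [ 1.400e-03  6.000e-04 -1.000e+00]]
along a,b mm -0.19172982365072103 142.28667671263176
to [-4.550e-01 -1.257e+00 -1.000e-03]
to [-0.857 -0.407 -0.001]
to [-0.01   0.002 -0.   ]
jar 49.7
tin 6.5
marker 42.0
scraper 6.7
big 35.9
green 5.5
barR 4.8
```

View pics/cmp.png

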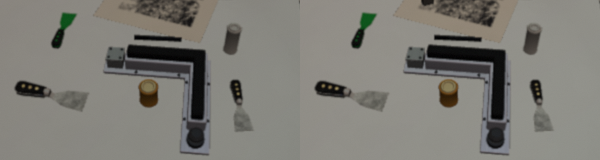

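The before and after views match: the bar is up again and nothing has moved. The top-view differences at the jar, marker and large scraper are the arm in the picture.

```bash
python3 -c "
from cell import sign_off
print(sign_off())"
```

```text
the job is handed in; nothing more can be done
None
```

The safety edge is tested and the job handed in at about 11.6 s. With closed fingers I pressed the bar beside the round fitting and stroked it round the corner to the end beside the square box. I then lifted straight off.

- **Pressing:** the measured force was about 2.6 N at the start, 3.0 N at the corner and 4.1 N at the end, where 5.5 N is the stop. The tips were 5 to 7 mm below the bar's rest height all the way. The stroke was sent as four moves. The arm held still for about 0.3 s between them with the bar pressed, and never lifted.
- **After lifting:** the tool is about 127 mm above the bar and the force is zero within noise. In the scene camera's before and after pictures the bar is up and every loose thing is where it was.
- **Checks that disagreed:**
  - The bar arms measured 145 and 144 mm instead of 150 mm, and two-view heights came out at 53–56 mm instead of 58 mm. I trusted the contact force rather than those heights.
  - The end force of 4.1 N was somewhat higher than the depth suggested (about 3.4 N).
  - In the top view the arm hid the jar, the marker and the larger scraper, so for those I relied on the scene view.

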